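# Click the orders dial on to four

## Task

Four orders are now waiting: with a fingertip, flick an arm of the wheel on the orders dial clockwise (seen from above), click by click, until its pointer rests at the mark with four studs and not past it; let it come to rest at three studs before giving it the last click. Only push the wheel round: do not lift the dial or shove it about on the counter, and leave the other things where they are.

Things in the scene. Friction and masses are not known exactly. Their poses are not given: they have to be found in the camera images.
- dial: Orders-waiting dial: loose black disc, 1.8 kg, 180 mm across, 12 mm high; a sideways push of 8 N may slide it. Origin: centre of underside, z up. Raised steel marks 81 mm from the axis, 16 mm above the counter, every 60 deg clockwise from above: a bar (none waiting) on the disc's own -x side, then 1, 2, 3, 4 studs; sixth place blank.
- dial_centre (a point): On the wheel's axis, 27 mm above the counter, axes as the dial's. Hub 54 mm across, 39 mm high; six arms 10 mm wide, 60 deg apart, reach 68 mm from the axis, 18 to 36 mm above the counter, five with round ends 14 mm across. At 56 mm from the axis the gaps are over 42 mm wide; a fingertip there 22 to 26 mm above the counter clears disc and marks and meets the arm's flank.
- dial_wheel (a joint): Angle (rad) of the steel wheel, growing clockwise from above; 0 = pointer at the bar, 1.047, 2.094, 3.142, 4.189 = at 1, 2, 3, 4 studs. Starts resting at bar, 1 or 2 studs. Rests (clicks) every 1.047: pushed under half a click it springs back, beyond half it snaps to the next rest and stays. 2 to 4 N at 56 mm from the axis turns it. Stops at -0.35 and 5.6.
- pointer_tip (a point): Tip of the pointer, the one arm that ends in an arrow (72 mm from the axis) and bears a thin upright dark fin along its top (up to 46 mm above the counter). This point is 27 mm above the counter.
- four_mark (a point): Middle of the row of four studs on the disc, 81 mm from the axis, 16 mm above the counter.
- cup: Bystander, loose: espresso cup with handle, 68x88x58 mm; origin at the centre of its underside.
- doughnut: Bystander, loose: ring doughnut, 105x105x38 mm; origin at the centre of its underside.
- sachet: Bystander, loose: flat white sugar sachet, 28x60x9 mm; origin at the centre of its underside.
- bell: Bystander, loose: domed service bell, 82x82x66 mm; origin at the centre of its underside.
- muffin: Bystander, loose: dark muffin, 78x79x70 mm; origin at the centre of its underside.
- pad: Bystander, loose: red order pad, 148x103x12 mm; origin at the centre of its underside.
- terminal: Bystander, loose: black card terminal, 209x79x32 mm; origin at the centre of its underside.
Not all that is in view belongs to the job. There is more than one size of the dial; the one meant has the size given above.

How it is judged:
On the way:
1. the pointer rests at three studs (value of joint dial_wheel between 2.9916 and 3.2916 rad and velocity of joint dial_wheel between -0.15 and 0.15 rad/s), for 0.2 s.
At the end, for the whole second after the job is handed in: The wheel rests in the click at four studs (within 0.15 rad, turning slower than 0.15 rad/s); the dial stands flat within 30 mm of where it was; every bystander is within 20 mm of where it was (value of joint dial_wheel between 4.0388 and 4.3388 rad and velocity of joint dial_wheel between -0.15 and 0.15 rad/s and distance of dial from where it was at the start of the episode below 0.03 m and angle between dial's own z axis and vertical below 0.05 rad and distance of each of cup, doughnut, sachet, bell, muffin, pad, terminal from where it was at the start of the episode below 0.02 m); the robot touches nothing.
It fails at once if the wheel is clicked past four studs (value of joint dial_wheel above 4.7888 rad).
It fails at once if the dial is lifted more than 10 mm off the counter (height (world z) of dial above 0.01 m).
It fails at once if the dial is shoved more than 30 mm (distance of dial from where it was at the start of the episode above 0.03 m).
It fails at once if a bystander is moved more than 20 mm (distance of any of cup, doughnut, sachet, bell, muffin, pad, terminal from where it was at the start of the episode above 0.02 m).
It also fails if it takes over 67 s, if anything falls off the work surface, if the arm or the gripper's body presses on something with over 40 N, if the wrist force passes 120 N, or if a joint passes its speed limit or range.

## Robot

A 6-joint arm with a two-finger parallel gripper is mounted at the origin on a cart in front of the work surface, level with it; the furniture and walls round the work are solid. World frame = base frame: x ahead of the robot, y to its left, z up, the work surface at z = 0. Lengths are in m, angles in rad, forces in N, time in s.
With the tool pointing down it reaches from about 0.25 to 0.775 m from the base axis. Payload 4 kg.
Tool frame: the origin (TCP) lies at the very end of the fingers, on their centre line; the grasp point (between the pads) lies 19 mm behind it; x points along the fingers, y is the direction in which the jaws open and shut, and the axes are right-handed (so a half turn about x gives the same grasp; the last joint's range is limited). The gripper opens to 94 mm and grips with 3 to 60 N. Pads are 16 mm wide; open, the fingers measure 119 mm over their backs; the gripper's body (75 mm by 177 mm) begins 78 mm behind the grasp point.
Start: joints at [-1.328, 0.087, 1.371, -0, 1.684, -0.103], TCP at [0.186, -0.517, 0.206] pointing down, gripper open.
Joint ranges: [-3.1, 3.1], [-0.76, 2.03], [0.27, 2.55], [-1.08, 4.22], [0.17, 2.65], [-2.57, 2.57]. Speed limits (rad/s): [2.79, 2.79, 3.14, 3.14, 3.14, 3.14].

## Interface

Orientations are given as [roll, pitch, yaw] about the fixed x, y, z axes, in that order (R = Rz(yaw) Ry(pitch) Rx(roll)).
In Python, from rig import bot gives the robot as it stands.
- The arm moves only by the tool send_rows, never from a script. Its argument "targets" is a list of rows, each an object with "xyz": the shift along the world's x, y, z in units of 30 mm (1.0 is 30 mm), a list of three; "roll": the turn about the world's z in units of 5 degrees (1.0 is 5 degrees). A call has 1 to 10 rows; each row is the pose to reach, as a shift and turn from the pose measured when the call began; what a row does not reach only later rows make up. A row lasts 1/12 s, in which the tool goes at most 41.7 mm and 7.16 degrees, less where a joint would pass 70% of its speed; a pose out of reach is approached as far as the arm can. A call with a gripper value outside its range is refused whole. "grip" is the opening, from 0 (shut) to 1 (fully open), set as the call begins (left out, the last holds). The fingers move at their own pace and stop on an object; "squeeze" is the grip in N (left out, the last holds). Time passes only in rows, so rows that repeat a pose let the fingers close. It gives the time, the measured TCP pose, the force and the opening at its end, in the units of the state.
- bot.observe(): the state, without advancing time (a new reading comes with each control period).
- bot.camera(name): name is "scene" or "top" or "wrist"; returns a dict with "frame" (480x640x3 uint8, blue, green, red), "range_z" (480x640 float32, m along the optical axis (not along the pixel's ray), 0 where there is no reading), "intrinsics" (3x3 intrinsics, pixels), "distortion" ([k1, k2, p1, p2, k3] as OpenCV has them; the pictures are not rectified), "cam_to_world" (4x4, takes a point from camera to world coordinates); the wrist camera has in their place "mount" (4x4, takes a point from camera to tool coordinates, whose origin is the TCP and whose axes are the tool frame's). Camera axes: x right, y up, looking along -z (the intrinsics and any distortion apply to the point x, -y, -z); pixel columns grow to the right and rows downward; lengths in m; the calibration is good to about 2 mm. A picture is of the moment at which its call begins: read the wrist's pose just before it.
- bot.job_done(): hands the job in, once; it reports no verdict.
Trained networks look in a picture, given as the dict that the camera call returned (one of the last four; its "shot" number tells which), for a name from the list of things; names that differ only in an ending like _2 or _b are one class to them, and where a whole thing is asked for, a point or a joint stands for the part that bears it (a point fixed in the world has none). Each returns a list of dicts, best first, with "p" (0 to 1); they miss things now and then, are a little off and sometimes report something else, mostly with a low value. They report only what shows in the picture. A call takes as long as a camera call. They do not tell look-alikes from the thing itself.
- bot.look_for(picture, target): "position" ([column, row] in pixels, amid what is visible of it).
- bot.spot_point(picture, target): "position" ([column, row] in pixels: a listed point, or the origin of a listed thing).
The state is a dict: "t": time; "joint_positions": joint angles; "joint_vel": joint speeds; "joint_efforts": joint torques, N m; "position": TCP position; "orientation": TCP orientation; "contact_force": force on the tool from outside, world axes, zero at the start; "torque": the same for the moment, N m; "opening": finger opening in m.
Only numpy, scipy, OpenCV 4.12 (cv2) and the standard library are available. Lean on these libraries where they do the work, as an engineer would, in place of code of your own. Each camera call takes 0.05 s, during which the arm holds its last target. There are 200 camera calls.

## Working session

There is one attempt and no reset: what is moved stays moved. The work goes in short steps, Python scripts to look and compute and a tool call to move; the robot and the scene stay as the last step left them, time stands still between calls to the robot, and variables do not carry over. Pictures are saved under pics/ and viewed, about 8 in all and at most 12, crops included, and the job is handed in when it is done.

Besides the shell and the picture viewer there is one more tool, called after "Request:" as name([rows], argument=value, ...), one row to a line, values as JSON. send_rows: Moves the arm, as the interface text tells. Its arguments: {"type":"object","properties":{"targets":{"type":"array","items":{"type":"object","properties":{"xyz":{"type":"array","items":{"type":"number"}},"roll":{"type":"number"}}}},"grip":{"type":"number"},"squeeze":{"type":"number"}},"required":["targets"]}

```bash
mkdir -p pics
cat > h.py <<'E'
import numpy as np, cv2
from rig import bot
from scipy.spatial.transform import Rotation as R
def c2w(p,s=None):
    if 'cam_to_world' in p: return np.array(p['cam_to_world'])
    T=np.eye(4);T[:3,:3]=R.from_euler('xyz',s['orientation']).as_matrix();T[:3,3]=s['position']
    return T@np.array(p['mount'])
def ray(p,uv,s=None):
    T=c2w(p,s);q=cv2.undistortPoints(np.array([[uv]],float),np.array(p['intrinsics']),np.array(p['distortion']))[0,0]
    return T[:3,3],T[:3,:3]@np.array([q[0],-q[1],-1])
def at_z(p,uv,z,s=None):
    o,d=ray(p,uv,s);return o+d*(z-o[2])/d[2]
def at_range(p,uv,s=None):
    o,d=ray(p,uv,s);r=p['range_z'][int(uv[1]),int(uv[0])];return o+d*r
E
python3 - <<'E'
from h import *
print(bot.observe())
for n in ['top','scene']:
    p=bot.camera(n);cv2.imwrite(f'pics/{n}1.png',p['frame'])
    for t,z in [('dial',0),('dial_centre',.027),('pointer_tip',.027),('four_mark',.016)]:
        for r in bot.spot_point(p,t)[:3]: print(n,t,r['p'],np.round(r['position']),at_z(p,r['position'],z).round(4))
    for t in ['cup','doughnut','sachet','bell','muffin','pad','terminal']:
        for r in bot.spot_point(p,t)[:1]: print(n,t,r['p'],np.round(r['position']),at_z(p,r['position'],0).round(3))
E
```

```text
{'t': 0.0, 'joint_positions': array([-1.32812591e+00,  8.79211501e-02,  1.37222497e+00,  1.12156531e-06,
        1.68363602e+00, -1.03091020e-01]), 'joint_vel': array([ 0.00167511,  0.00064837,  0.00197283,  0.00063893,  0.0005801 ,
       -0.00043328]), 'joint_efforts': array([-4.73478376e-04, -3.40185142e+01, -3.02428973e+01,  7.17785326e-02,
        3.29101668e-02, -1.61146631e-04]), 'position': array([ 0.18626867, -0.51690724,  0.20433757]), 'orientation': array([-1.67439646,  1.56860684,  1.81295775]), 'contact_force': array([-0.34082031,  0.46616439,  0.2808229 ]), 'torque': array([-0.03667265,  0.01949204,  0.02666965]), 'opening': 0.09367444979735166}
top dial 0.91 [293. 222.] [0.5585 0.1038 0.    ]
top dial 0.66 [400. 267.] [ 0.4435 -0.1688  0.    ]
top dial_centre 0.8 [290. 218.] [0.565  0.1106 0.027 ]
top dial_centre 0.75 [402. 266.] [ 0.4452 -0.1714  0.027 ]
top pointer_tip 0.91 [301. 245.] [0.4967 0.0819 0.027 ]
top pointer_tip 0.77 [410. 282.] [ 0.405 -0.191  0.027]
top four_mark 0.92 [314. 196.] [0.6232 0.0486 0.016 ]
top four_mark 0.86 [412. 246.] [ 0.4951 -0.1982  0.
[... 455 characters left out ...]
l_centre 0.78 [393. 213.] [ 0.4396 -0.1533  0.027 ]
scene dial_centre 0.37 [323. 269.] [0.4889 0.1006 0.027 ]
scene pointer_tip 0.96 [324. 268.] [0.4885 0.0982 0.027 ]
scene pointer_tip 0.78 [412. 209.] [ 0.4049 -0.1936  0.027 ]
scene four_mark 0.92 [379. 202.] [ 0.4968 -0.1869  0.016 ]
scene four_mark 0.82 [286. 236.] [0.6302 0.0465 0.016 ]
scene cup 0.64 [313. 219.] [ 0.618 -0.052  0.   ]
scene doughnut 0.76 [368. 276.] [0.402 0.045 0.   ]
scene sachet 0.73 [287. 313.] [ 0.5    0.232 -0.   ]
scene bell 0.8 [234. 284.] [ 0.652  0.226 -0.   ]
scene muffin 0.61 [377. 166.] [ 0.586 -0.344  0.   ]
scene pad 0.63 [205. 360.] [0.572 0.418 0.   ]
scene terminal 0.56 [286. 385.] [0.401 0.378 0.   ]
```

View pics/top1.png

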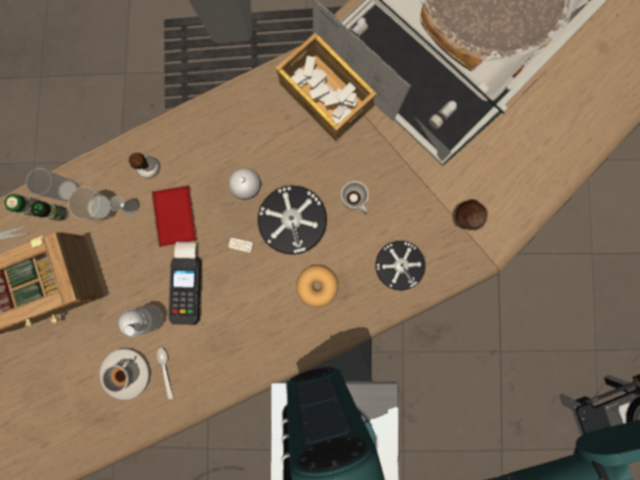

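View pics/scene1.png

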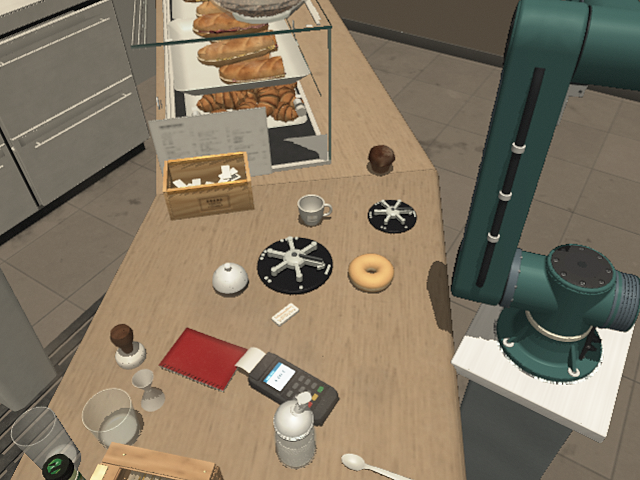

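The meant dial is the larger one: about 69 px across in the top view (~176 mm), centred near (290,219) px, or world (0.56, 0.11). The smaller dial at (401,266) is a look-alike. The pointer appears to be at (300,246). I'll shut the gripper and move over for a closer look.

Request:
send_rows([
  {"xyz": [0, 0, 3], "roll": 0},
  {"xyz": [0, 0, 3], "roll": 0},
  {"xyz": [8, 16, 3], "roll": 0},
  {"xyz": [8, 16, 3], "roll": 0},
  {"xyz": [8, 16, 3], "roll": 0},
  {"xyz": [8, 16, 3], "roll": 0},
  {"xyz": [8, 16, 3], "roll": 0},
  {"xyz": [8, 16, 3], "roll": 0},
  {"xyz": [8, 16, 3], "roll": 0},
  {"xyz": [8, 16, 3], "roll": 0},
], grip=0)

```text
t: 2.03
position: [0.3358, -0.2175, 0.2933]
orientation: [2.135, 1.57, -0.661]
contact_force: [1.4, 0.1, -0.2]
opening: 0.0308
```

Run:
```python
from h import *
p=bot.camera('wrist');s=bot.observe()
print(s['position'],R.from_euler('xyz',s['orientation']).as_matrix().round(3).tolist(),np.array(p['mount']).round(3).tolist(),p['intrinsics'])
q=bot.camera('top');f=cv2.resize(q['frame'][170:270,240:340],(600,600),interpolation=cv2.INTER_CUBIC);cv2.imwrite('pics/top2.png',f)
```

```text
[ 0.33902573 -0.21075301  0.29403146] [[0.005, 0.349, -0.937], [0.004, -0.937, -0.349], [-1.0, -0.002, -0.006]] [[0.001, 0.273, -0.962, -0.178], [1.0, -0.001, 0.0, -0.0], [-0.001, -0.962, -0.273, -0.079], [0.0, 0.0, 0.0, 1.0]] [[355.05946679   0.         314.19681136]
 [  0.         355.05946679 242.73665044]
 [  0.           0.           1.        ]]
```

View pics/top2.png

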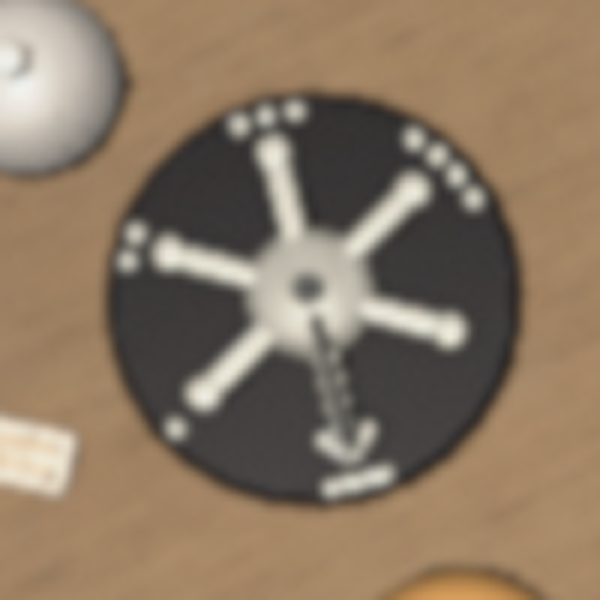

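The dial is clear: the pointer (finned arrow) rests at the bar at (355,480) in the crop. Clockwise from there come 1 stud (175,430), 2 (130,250), 3 (265,115) and 4 (445,170). Four clicks are needed.

Request:
send_rows([
  {"xyz": [4, 9.4, -1.5], "roll": 0},
  {"xyz": [4, 9.4, -1.5], "roll": 0},
  {"xyz": [4, 9.4, -1.5], "roll": 0},
  {"xyz": [4, 9.4, -1.5], "roll": 0},
  {"xyz": [4, 9.4, -1.5], "roll": 0},
  {"xyz": [4, 9.4, -1.5], "roll": 0},
  {"xyz": [4, 9.4, -1.5], "roll": 0},
  {"xyz": [4, 9.4, -1.5], "roll": 0},
  {"xyz": [4, 9.4, -1.5], "roll": 0},
  {"xyz": [4, 9.4, -1.5], "roll": 0},
])

```text
t: 2.97
position: [0.4577, 0.0676, 0.2483]
orientation: [2.39, 1.57, -0.393]
contact_force: [0.0, -0.5, 0.2]
opening: 0.0004
```

Run:
```python
from h import *
s=bot.observe();p=bot.camera('wrist')
print(s['t'],s['position'],s['opening'],s['contact_force'])
cv2.imwrite('pics/w1.png',p['frame'])
for t,z in [('dial_centre',.027),('pointer_tip',.027),('four_mark',.016)]:
    for r in bot.spot_point(p,t)[:2]: print(t,r['p'],np.round(r['position']),at_z(p,r['position'],z,s).round(4))
# rim + steel from depth
K=np.array(p['intrinsics']);v,u=np.mgrid[0:480,0:640];uv=np.stack([u.ravel(),v.ravel()],1).astype(float)[:,None]
q=cv2.undistortPoints(uv,K,np.array(p['distortion']))[:,0];r=p['range_z'].ravel()
T=c2w(p,s);W=(np.c_[q[:,0]*r,-q[:,1]*r,-r]@T[:3,:3].T+T[:3,3]);ok=r>0
c=np.array([.56,.108]);d=np.linalg.norm(W[:,:2]-c,axis=1)
print('counter z',np.median(W[ok&(d>.11)&(d<.13),2]))
dark=(p['frame'].reshape(-1,3).max(1)<75)&ok&(d<.12)&(W[:,2]>.002)
(cc,rad)=cv2.minEnclosingCircle((W[dark&(abs(W[:,2]-.012)<.006)][:,:2]).astype(np.float32));print('rim',cc,rad)
for _ in range(3):
    m=ok&(W[:,2]>.029)&(W[:,2]<.050);d=np.linalg.norm(W[:,:2]-c,axis=1)
    hub=m&(d<.036)&(W[:,2]>.037); 
    if hub.sum(): c=cv2.minEnclosingCircle(W[hub][:,:2].astype(np.float32))[0];c=np.array(c)
print('hub',c,hub.sum())
d=W[:,:2]-c;rr=np.hypot(*d.T);a=np.degrees(np.arctan2(d[:,1],d[:,0]))
m=m&(rr>.045)&(rr<.066);h=np.histogram(a[m],72,(-180,180))[0];print([(int(-180+5*i),int(n)) for i,n in enumerate(h) if n>10])
```

```text
2.9667 [0.45767428 0.06760126 0.24829844] 0.00042160952064055317 [ 0.01653251 -0.4826881   0.20219388]
dial_centre 0.57 [314. 110.] [0.5624 0.1073 0.027 ]
pointer_tip 0.71 [308. 179.] [0.4924 0.0888 0.027 ]
pointer_tip 0.62 [492. 323.] [ 0.4066 -0.189   0.027 ]
four_mark 0.91 [382.  79.] [0.6177 0.0506 0.016 ]
four_mark 0.71 [524. 256.] [ 0.4967 -0.1889  0.016 ]
counter z -0.000520819975934117
rim (0.5706800222396851, 0.11999958008527756) 0.10403646528720856
hub [0.54595214 0.1039506 ] 633
[(-170, 23), (-165, 23), (-95, 58), (-90, 69), (-85, 44), (-40, 13), (-35, 98), (-30, 82), (-25, 31), (5, 37), (10, 109), (15, 78), (50, 51), (55, 105), (60, 73), (110, 44), (115, 62), (120, 51)]
```

View pics/w1.png

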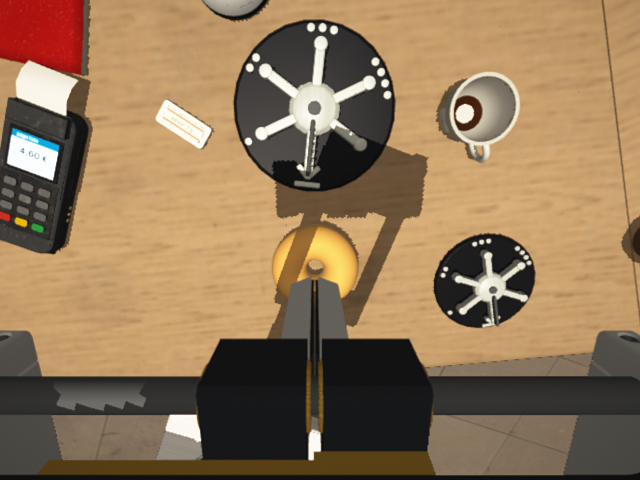

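The wrist view shows the hub at (314,108), arm ends at (320,43), (370,83), (360,145), (262,133) and (265,71), and the arrow at (308,175) pointing to the bar. I'll work out the centre from the rim and the arms.

Run:
```python
from h import *
s=bot.observe();p=bot.camera('wrist')
P=lambda uv,z:at_z(p,uv,z,s)[:2]
c=np.mean([P((370,83),.036),P((262,133),.036),P((265,71),.036),P((360,145),.036)],0)
print('arms centre',c,'hub',P((314,107),.039))
for e in [(235,105),(395,105),(315,20),(314,191)]: print('rim',P(e,.012))
for e in [(320,43),(370,83),(360,145),(308,172),(262,133),(265,71)]:
    d=P(e,.036)-c;print(np.degrees(np.arctan2(d[1],d[0])).round(1),np.hypot(*d).round(4))
print(R.from_euler('xyz',s['orientation']).as_matrix().round(2).tolist(), s['position'])
```

```text
arms centre [0.5634985 0.1050812] hub [0.56464924 0.1059479 ]
rim [0.53884782 0.188757  ]
rim [0.59979458 0.02423202]
rim [0.64653562 0.13515791]
rim [0.48069739 0.07486677]
15.1 0.0613
-46.2 0.0617
-106.5 0.0606
-165.8 0.0649
133.9 0.0602
74.7 0.0613
[[0.0, 0.35, -0.94], [-0.0, -0.94, -0.35], [-1.0, 0.0, -0.0]] [0.45764446 0.06604653 0.24948138]
```

Centre ≈ (0.5637, 0.1057), with the arms at 14.5° + 60°k. I'll push the arm at −45.5° from the gap at −15.5°, where the tool's 16 mm side already lies along the tangent.

Request:
send_rows([
  {"xyz": [5.34, 0.82, -3], "roll": 0},
  {"xyz": [5.34, 0.82, -3], "roll": 0},
  {"xyz": [5.34, 0.82, -3], "roll": 0},
  {"xyz": [5.34, 0.82, -5], "roll": 0},
  {"xyz": [5.34, 0.82, -5.9], "roll": 0},
  {"xyz": [5.34, 0.82, -5.9], "roll": 0},
  {"xyz": [5.34, 0.82, -5.9], "roll": 0},
  {"xyz": [5.34, 0.82, -5.9], "roll": 0},
  {"xyz": [5.34, 0.82, -5.9], "roll": 0},
  {"xyz": [5.34, 0.82, -5.9], "roll": 0},
])

```text
t: 4.05
position: [0.6194, 0.0903, 0.0766]
orientation: [2.823, 1.561, 0.034]
contact_force: [1.0, 0.2, 0.0]
opening: 0.0006
```

Run:
```python
from h import *
s=bot.observe();p=bot.camera('wrist');print(s['t'],s['position'],s['contact_force'])
cv2.imwrite('pics/w2.png',p['frame'])
```

```text
4.05 [0.61943502 0.09027112 0.0766144 ] [1.00518975 0.19316561 0.00324719]
```

View pics/w2.png

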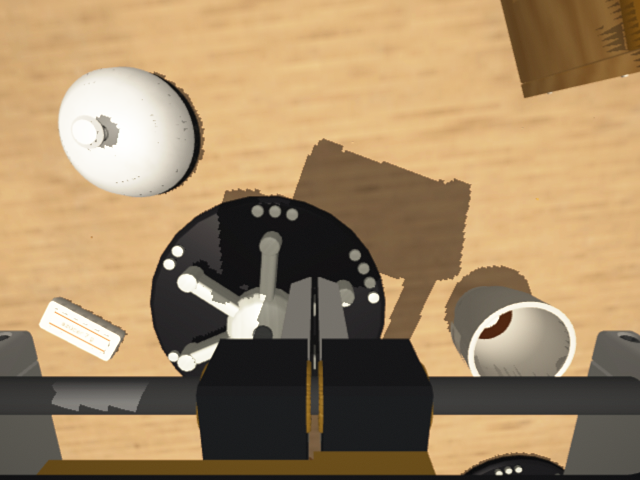

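The fingertip (315,280) hangs between the 3-stud arm (270,245) and the 4-stud arm (345,292), as planned. Descending into the gap.

Request:
send_rows([
  {"xyz": [-0.05, 0, -0.8], "roll": 0},
  {"xyz": [-0.05, 0, -1.4], "roll": 0},
  {"xyz": [-0.05, 0, -1.75], "roll": 0},
  {"xyz": [-0.05, 0, -1.75], "roll": 0},
  {"xyz": [-0.05, 0, -1.75], "roll": 0},
  {"xyz": [-0.05, 0, -1.75], "roll": 0},
])

```text
t: 4.6
position: [0.6191, 0.0905, 0.0264]
orientation: [2.831, 1.557, 0.043]
contact_force: [0.1, 0.6, -0.3]
opening: 0.0009
```

Request:
send_rows([
  {"xyz": [-0.23, -0.43, -0.08], "roll": 0},
  {"xyz": [-0.33, -0.59, -0.08], "roll": 0},
  {"xyz": [-0.46, -0.74, -0.08], "roll": 0},
  {"xyz": [-0.57, -0.86, -0.08], "roll": 0},
  {"xyz": [-0.69, -0.96, -0.08], "roll": 0},
  {"xyz": [-0.8, -1.04, -0.08], "roll": 0},
  {"xyz": [-0.91, -1.11, -0.08], "roll": 0},
  {"xyz": [-1.03, -1.17, -0.08], "roll": 0},
  {"xyz": [-1.14, -1.22, -0.08], "roll": 0},
  {"xyz": [-1.14, -1.22, -0.08], "roll": 0},
])

```text
t: 5.43
position: [0.5838, 0.0534, 0.0236]
orientation: [2.792, 1.559, 0.003]
contact_force: [-0.3, -0.4, -0.5]
opening: 0.0005
```

```bash
cat > look.py <<'E'
from h import *
import sys
s=bot.observe();q=bot.camera('top');print(s['t'],s['position'],s['contact_force'])
for t,z in [('dial_centre',.027),('pointer_tip',.027),('four_mark',.016)]:
    for r in bot.spot_point(q,t)[:2]: print(t,r['p'],np.round(r['position']),at_z(q,r['position'],z).round(4))
p=bot.camera('scene')
f=np.hstack([cv2.resize(q['frame'][175:265,245:335],(400,400),interpolation=cv2.INTER_CUBIC),cv2.resize(p['frame'][220:310,245:345],(400,400),interpolation=cv2.INTER_CUBIC)])
cv2.imwrite(f'pics/{sys.argv[1]}.png',f)
E
python3 look.py p1
```

```text
5.4333 [0.58379184 0.05342176 0.0236418 ] [-0.26876194 -0.40012832 -0.51232677]
dial_centre 0.63 [290. 222.] [0.5548 0.1096 0.027 ]
dial_centre 0.59 [402. 263.] [ 0.4524 -0.17    0.027 ]
pointer_tip 0.8 [412. 281.] [ 0.4072 -0.194   0.027 ]
four_mark 0.65 [175. 218.] [0.5697 0.4084 0.016 ]
```

View pics/p1.png

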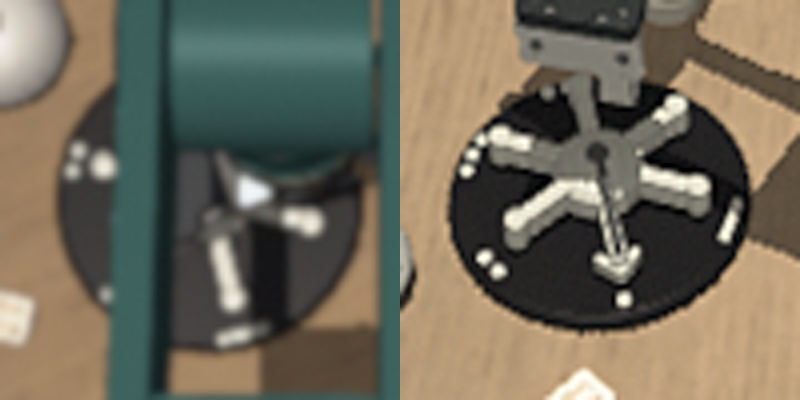

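The click succeeded: in the scene view (right half) the arrow (615,265) is at the single stud (623,300), and the dial has not shifted. Repeating the cycle.

Request:
send_rows([
  {"xyz": [0, 0, 1.3], "roll": 0},
  {"xyz": [0, 0, 1.3], "roll": 0},
  {"xyz": [0, 0, 1.3], "roll": 0},
  {"xyz": [1.13, 1.24, 1.3], "roll": 0},
  {"xyz": [1.13, 1.24, 1.3], "roll": 0},
  {"xyz": [1.13, 1.24, 1.3], "roll": 0},
  {"xyz": [1.13, 1.24, 0.6], "roll": 0},
  {"xyz": [1.13, 1.24, 0.02], "roll": 0},
  {"xyz": [1.13, 1.24, 0.02], "roll": 0},
  {"xyz": [1.13, 1.24, 0.02], "roll": 0},
])

```text
t: 6.52
position: [0.6172, 0.0905, 0.0229]
orientation: [2.775, 1.561, -0.014]
contact_force: [-0.6, 0.4, 0.9]
opening: 0.0004
```

Request:
send_rows([
  {"xyz": [-0.17, -0.43, 0.04], "roll": 0},
  {"xyz": [-0.27, -0.59, 0.04], "roll": 0},
  {"xyz": [-0.4, -0.74, 0.04], "roll": 0},
  {"xyz": [-0.51, -0.86, 0.04], "roll": 0},
  {"xyz": [-0.63, -0.96, 0.04], "roll": 0},
  {"xyz": [-0.74, -1.04, 0.04], "roll": 0},
  {"xyz": [-0.85, -1.11, 0.04], "roll": 0},
  {"xyz": [-0.97, -1.17, 0.04], "roll": 0},
  {"xyz": [-1.08, -1.22, 0.04], "roll": 0},
  {"xyz": [-1.08, -1.22, 0.04], "roll": 0},
])

```text
t: 7.35
position: [0.5835, 0.0534, 0.0237]
orientation: [2.688, 1.563, -0.101]
contact_force: [0.4, -0.4, 0.0]
opening: 0.0004
```

```bash
python3 look.py p2|head -1
```

```text
7.35 [0.58350713 0.05343111 0.02366659] [ 0.35826575 -0.43954468  0.04950748]
```

View pics/p2.png

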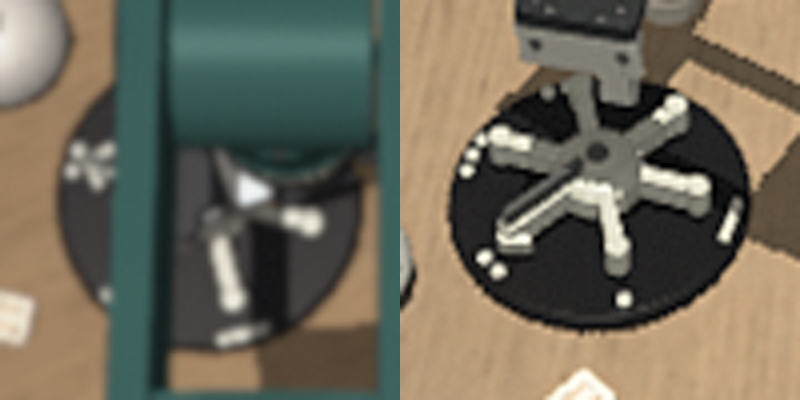

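The arrow (510,235) is now at two studs (490,265), and the dial is still in place. Third click next.

Request:
send_rows([
  {"xyz": [0, 0, 1.3], "roll": 0},
  {"xyz": [0, 0, 1.3], "roll": 0},
  {"xyz": [0, 0, 1.3], "roll": 0},
  {"xyz": [1.13, 1.24, 1.3], "roll": 0},
  {"xyz": [1.13, 1.24, 1.3], "roll": 0},
  {"xyz": [1.13, 1.24, 1.3], "roll": 0},
  {"xyz": [1.13, 1.24, 0.6], "roll": 0},
  {"xyz": [1.13, 1.24, 0.02], "roll": 0},
  {"xyz": [1.13, 1.24, 0.02], "roll": 0},
  {"xyz": [1.13, 1.24, 0.02], "roll": 0},
])

```text
t: 8.43
position: [0.617, 0.0905, 0.0229]
orientation: [2.625, 1.565, -0.164]
contact_force: [-0.3, 0.0, 0.2]
opening: 0.0002
```

Request:
send_rows([
  {"xyz": [-0.17, -0.43, 0.04], "roll": 0},
  {"xyz": [-0.27, -0.59, 0.04], "roll": 0},
  {"xyz": [-0.4, -0.74, 0.04], "roll": 0},
  {"xyz": [-0.51, -0.86, 0.04], "roll": 0},
  {"xyz": [-0.63, -0.96, 0.04], "roll": 0},
  {"xyz": [-0.74, -1.04, 0.04], "roll": 0},
  {"xyz": [-0.85, -1.11, 0.04], "roll": 0},
  {"xyz": [-0.97, -1.17, 0.04], "roll": 0},
  {"xyz": [-1.08, -1.22, 0.04], "roll": 0},
  {"xyz": [-1.08, -1.22, 0.04], "roll": 0},
])

```text
t: 9.27
position: [0.5834, 0.0535, 0.0237]
orientation: [2.435, 1.567, -0.354]
contact_force: [-0.1, 0.5, -0.0]
opening: 0.0005
```

```bash
python3 look.py p3|head -1
```

```text
9.2667 [0.58340044 0.05349978 0.02370225] [-0.14591978  0.52393045 -0.00411401]
```

View pics/p3.png

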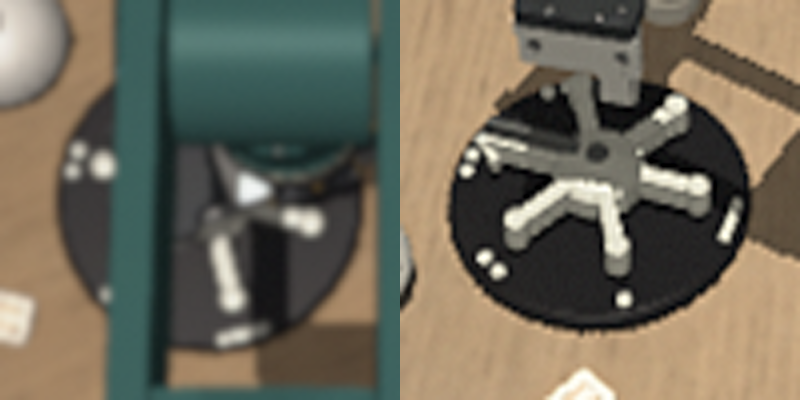

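The arrow (490,150) rests at three studs. It stays at rest while I lift and return, then I give it the last click.

Request:
send_rows([
  {"xyz": [0, 0, 1.3], "roll": 0},
  {"xyz": [0, 0, 1.3], "roll": 0},
  {"xyz": [0, 0, 1.3], "roll": 0},
  {"xyz": [1.13, 1.24, 1.3], "roll": 0},
  {"xyz": [1.13, 1.24, 1.3], "roll": 0},
  {"xyz": [1.13, 1.24, 1.3], "roll": 0},
  {"xyz": [1.13, 1.24, 0.6], "roll": 0},
  {"xyz": [1.13, 1.24, 0.02], "roll": 0},
  {"xyz": [1.13, 1.24, 0.02], "roll": 0},
  {"xyz": [1.13, 1.24, 0.02], "roll": 0},
])

```text
t: 10.35
position: [0.6168, 0.0905, 0.0229]
orientation: [1.812, 1.569, -0.977]
contact_force: [0.4, 0.0, -0.3]
opening: 0.0005
```

Request:
send_rows([
  {"xyz": [-0.17, -0.43, 0.04], "roll": 0},
  {"xyz": [-0.27, -0.59, 0.04], "roll": 0},
  {"xyz": [-0.4, -0.74, 0.04], "roll": 0},
  {"xyz": [-0.51, -0.86, 0.04], "roll": 0},
  {"xyz": [-0.63, -0.96, 0.04], "roll": 0},
  {"xyz": [-0.74, -1.04, 0.04], "roll": 0},
  {"xyz": [-0.85, -1.11, 0.04], "roll": 0},
  {"xyz": [-0.97, -1.17, 0.04], "roll": 0},
  {"xyz": [-1.08, -1.22, 0.04], "roll": 0},
  {"xyz": [-1.08, -1.22, 0.04], "roll": 0},
])

```text
t: 11.18
position: [0.5831, 0.0535, 0.0237]
orientation: [0.845, 1.569, -1.943]
contact_force: [0.0, 0.3, 0.3]
opening: 0.0007
```

Request:
send_rows([
  {"xyz": [0, 0, 1.3], "roll": 0},
  {"xyz": [0, 0, 2.6], "roll": 0},
  {"xyz": [0, 0, 4], "roll": 0},
  {"xyz": [0, 0, 5], "roll": 0},
  {"xyz": [-4, -8, 7], "roll": 0},
  {"xyz": [-4, -8, 7], "roll": 0},
  {"xyz": [-4, -8, 7], "roll": 0},
  {"xyz": [-4, -8, 7], "roll": 0},
  {"xyz": [-4, -8, 7], "roll": 0},
  {"xyz": [-4, -8, 7], "roll": 0},
])

```text
t: 12.02
position: [0.4727, -0.166, 0.2286]
orientation: [0.813, 1.568, -1.976]
contact_force: [0.7, -0.9, -0.9]
opening: 0.0006
```

Request:
send_rows([
  {"xyz": [-2, -4, 0], "roll": 0},
  {"xyz": [-2, -4, 0], "roll": 0},
  {"xyz": [-2, -4, 0], "roll": 0},
  {"xyz": [-2, -4, 0], "roll": 0},
  {"xyz": [-2, -4, 0], "roll": 0},
  {"xyz": [-2, -4, 0], "roll": 0},
  {"xyz": [-2, -4, 0], "roll": 0},
  {"xyz": [-2, -4, 0], "roll": 0},
])

```text
t: 12.68
position: [0.4136, -0.2845, 0.2286]
orientation: [0.743, 1.569, -2.043]
contact_force: [0.1, -0.0, -0.2]
opening: 0.0005
```

```bash
python3 look.py p4
python3 - <<'E'
from h import *
p=bot.camera('top')
for t in ['cup','doughnut','sachet','bell','muffin','pad','terminal']:
    for r in bot.spot_point(p,t)[:1]: print(t,r['p'],np.round(r['position']),at_z(p,r['position'],0).round(3))
E
```

```text
12.6833 [ 0.4135638  -0.28447908  0.22856597] [ 0.08252458 -0.03825945 -0.17459799]
dial_centre 0.85 [290. 220.] [0.5609 0.1101 0.027 ]
dial_centre 0.84 [402. 266.] [ 0.4445 -0.1712  0.027 ]
pointer_tip 0.77 [313. 197.] [0.6188 0.0503 0.027 ]
pointer_tip 0.64 [410. 279.] [ 0.4137 -0.1909  0.027 ]
four_mark 0.84 [315. 194.] [0.6275 0.0465 0.016 ]
four_mark 0.61 [410. 243.] [ 0.5025 -0.1923  0.016 ]
cup 0.62 [354. 200.] [ 0.617 -0.053  0.   ]
doughnut 0.96 [317. 288.] [0.389 0.042 0.   ]
sachet 0.69 [242. 246.] [0.497 0.234 0.   ]
bell 0.75 [244. 183.] [0.662 0.233 0.   ]
muffin 0.97 [468. 215.] [ 0.576 -0.347  0.   ]
pad 0.75 [171. 214.] [ 0.581  0.424 -0.   ]
terminal 0.96 [189. 282.] [0.404 0.372 0.   ]
```

View pics/p4.png

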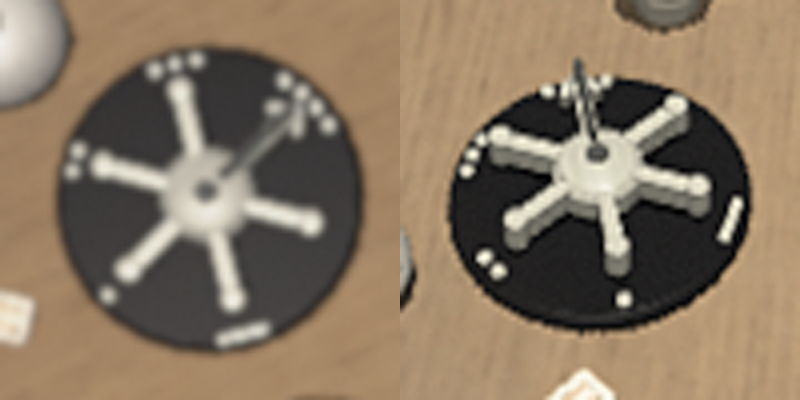

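The arrow (295,105) points to the middle of the four studs and the robot is clear. Handing in.

```bash
python3 -c "
from rig import bot
print(bot.job_done())"
```

```text
the job is handed in; nothing more can be done
None
```

The orders dial now reads four, and I've handed the job in (no verdict is reported). I gave the larger dial (about 180 mm) four separate fingertip clicks, from the bar to 1, 2, 3 and then 4 studs. The pointer sat at three studs for about a second before the last click.

- **Pointer:** the last pictures show it on the middle of the four studs. The network put its tip at (0.619, 0.050), about 10 mm from the four-stud mark at (0.628, 0.047). By the sizes given, 9 mm is expected.
- **Dial:** there was no visible shift in any of the pictures.
- **Other items:** each was found within about 10 mm of its first reading, which is the networks' own scatter.
- **Contact and time:** the forces read after each move were 2 N or less, and the arm ended clear at about 12.7 s.

No final check failed. Earlier, my depth-based rim and hub fits were off by up to about 18 mm, so I dropped them and located the dial's centre from the arm ends and the rim in the picture instead.

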